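# Hang the comb and the rattle on the peg rail of the changing table

### The arm

A 6-joint arm with a two-finger parallel gripper is mounted at the origin on the work surface. World frame = base frame: x ahead of the robot, y to its left, z up, the work surface at z = 0. Lengths are in mm, angles in rad, forces in N, time in s.
With the tool pointing down it reaches from about 300 to 775 mm from the base axis. Payload 14.6 kg.
Tool frame: the origin (TCP) lies at the very end of the fingers, on their centre line; the grasp point (between the pads) lies 19 mm behind it; z points along the fingers, y is the line along which they close (so a half turn about z gives the same grasp; the last joint's range is limited). The gripper opens to 94 mm and grips with 3 to 60 N. Pads are 16 mm wide; open, the fingers measure 119 mm over their backs; the gripper's body (75 mm by 177 mm) begins 78 mm behind the grasp point.
Start: joints at [-1.403, 0.3, 1.521, -0, 1.321, -0.067], TCP at [127.95, -534.9, 172.346] pointing down, gripper open.
Joint ranges: [-3.03, 3.03], [-0.79, 2.21], [0.23, 2.52], [-1.04, 4.18], [0, 3.07], [-2.55, 2.55]. Speed limits (rad/s): [2.22, 2.22, 2.57, 3.14, 3.14, 3.14].

### API

Orientations are given as [roll, pitch, yaw] about the fixed x, y, z axes, in that order (R = Rz(yaw) Ry(pitch) Rx(roll)).
In Python, from cell import manip, camera, get_calibration gives the robot as it stands. The module is installed in compiled form; this text tells all that it offers.
- The arm moves only by the tool jog_arm, never from a script. Its argument "plan" is one flat list of numbers, 6 for each row, row after row: the shift along the world's x, y, z in m, then the turn, a rotation vector about the world's x, y, z in degrees. A call has 1 to 20 rows; each row is the pose to reach, as a shift and turn from the pose commanded when the call began; what a row does not reach only later rows make up. A row lasts 1/10 s, in which the tool goes at most 50 mm and 8.59 degrees, less where a joint would pass 70% of its speed; a pose out of reach is approached as far as the arm can. A call with a gripper value outside its range is refused whole. "claw" is the finger opening in m, from 0 to 0.094, set as the call begins (left out, the last holds). The fingers move at their own pace and stop on an object; "force" is the grip in N (left out, the last holds). Time passes only in rows, so rows that repeat a pose let the fingers close. It gives the time, the measured TCP pose, the force, the opening and the grip force at its end, in the units of the state.
- manip.read_state(): the state, without advancing time (a new reading comes with each control period).
- camera(name): name is "side" or "top" or "wrist"; returns (picture, depth): 400x640x3 uint8, red, green, blue; 400x640 float32, mm along the optical axis (not along the pixel's ray), 0 where there is no reading.
- get_calibration(name): a dict with "fx", "fy", "cx", "cy" (pixels), "k1" (the pictures are not rectified: a ray, as slopes to the right and down, at radius r is drawn at 1 + k1 r^2 times it, then the intrinsics apply), "origin" and "attitude" of the camera in the world. Camera axes: x right, y down, z forward; pixel columns grow to the right and rows downward; lengths in mm; the calibration is good to about 2 mm. A picture is of the moment at which its call begins: read the wrist's pose just before it. get_calibration takes no time and is no camera call; for the wrist camera it gives the pose at the moment of the call.
- manip.sign_off(): hands the job in; it is judged then, once.
The state is a dict: "clock": time; "joints": joint angles; "qd": joint speeds; "effort": joint torques, N m; "eef_pos": TCP position; "eef_rot": TCP orientation; "wrist_force": force on the tool from outside, world axes, zero at the start; "moment": the same for the moment, N m; "finger_gap": finger opening in mm; "finger_force": force on a finger pad.
Only numpy, scipy, OpenCV 4.12 (cv2) and the standard library are available. Lean on these libraries where they do the work, as an engineer would, in place of code of your own. Each camera call takes 0.05 s, during which the arm holds its last target. There are 200 camera calls.

### The job

Tidy the changing table: hang the wooden comb by its eye on the dark brown peg and the orange rattle by its eye on the orange peg, in either order, so that both end up hanging still from their pegs, let go. Do not push the other things about or knock them over.

Things in the scene. Friction and masses are not known exactly. Their poses are not given: they have to be found in the camera images.
- comb_grip (a point): wooden comb lying flat, 10 mm thick, 156 mm long. This point is the middle of its neck, half-way up (5 mm above the table at the start). The neck is 22 mm wide (along its own y) and runs from 20 mm behind to 30 mm ahead of the point; its own x points to the eye, its own z up; the 40 mm wide toothed part lies behind (-x), to 90 mm from the point. About 45 g.
- comb_eye (a point): centre of the comb's round eye, half-way through its thickness, 48 mm ahead (own +x) of comb_grip: hole 18 mm, outside 36 mm, axis along its own z, 10 mm thick.
- rattle_grip (a point): orange plastic rattle lying flat. This point is the middle of its neck, half-way up (14 mm above the table at the start). The neck is 18 mm wide (own y), 14 mm thick (own z) and free from 17 mm behind to 26 mm ahead of the point; its own x points to the eye; behind (-x) is a flat drum 50 mm across and 28 mm thick, centred 42 mm behind. About 60 g.
- rattle_eye (a point): centre of the rattle's round ring eye, half-way through its thickness, 45 mm ahead (own +x) of rattle_grip: hole 20 mm, outside 38 mm, axis along its own z, 10 mm thick.
- peg_brown: Dark brown wooden peg of the white rail: round, 9 mm thick, 60 mm long, rounded tip. Origin on its axis at the root, 215 mm above the table. Own z runs along the peg from root to tip, out of the rail's front and up, 35 degrees from vertical; own x is square to it, over the rail and up. Pegs stand 110 mm apart in any order.
- peg_orange: Orange peg of the white rail: round, 9 mm thick, 60 mm long, rounded tip. Origin on its axis at the root, 215 mm above the table. Own z runs along the peg from root to tip, out of the rail's front and up, 35 degrees from vertical; own x is square to it, over the rail and up. Pegs stand 110 mm apart in any order.
- peg_blue: Blue peg of the white rail: round, 9 mm thick, 60 mm long, rounded tip. Origin on its axis at the root, 215 mm above the table. Own z runs along the peg from root to tip, out of the rail's front and up, 35 degrees from vertical; own x is square to it, over the rail and up. Pegs stand 110 mm apart in any order. Carries a yellow teething ring, 65 mm across.
- rail: white peg rail, fixed: a board 390 mm long (own y), 18 mm thick, from 197 to 233 mm above the table, on two uprights 185 mm either side of its middle. Origin on the table under the board's middle; its own -x is the front, where the pegs are. Tops of the pegs reach 265 mm above the table.
- pump: closed white plastic pump bottle, 60 mm across, 142 mm tall with a press button on top and a spout reaching 40 mm out to its own -x, loose; origin at the centre of its underside. A bystander.
- turtle: green silicone bath turtle, 68 mm across and 38 mm tall, its head reaching 54 mm out to its own -x, loose; origin at the centre of its underside. A bystander.
- jar: round blue cream jar with lid, 62 mm across, 55 mm tall, loose; origin at the centre of its underside. A bystander.
- cup: open red plastic stacking cup, 68 mm across, 60 mm tall, loose; origin at the centre of its underside. A bystander.
- tin: yellow tin, 50 mm across, 100 mm tall, loose; origin at the centre of its underside. A bystander.
- bowl: white ceramic bowl, 100 mm across, 45 mm tall, loose; origin at the centre of its underside. A bystander.
Things that resemble listed ones, but are neither listed nor needed, are in the scene too. There is more than one size of the part that bears comb_grip; the job needs the largest. What is shaped like the part that bears rattle_grip but pink is not meant.

How it is judged (in metres and radians):
At the end, for the whole second after the job is handed in: The comb is threaded on the brown peg and the rattle on the orange peg: each eye centre within 12 mm of its peg's axis, from the root to 54 mm along it, each hanging eye end up (long axis within 0.9 rad of vertical), at rest and released (x of comb_eye in the frame of peg_brown between -0.012 and 0.012 m and y of comb_eye in the frame of peg_brown between -0.012 and 0.012 m and z of comb_eye in the frame of peg_brown between 0 and 0.054 m and angle between each of comb_eye, rattle_eye's own x axis and vertical below 0.9 rad and linear speed of each of comb, rattle below 0.03 m/s and angular speed of each of comb, rattle below 0.5 rad/s and contact force between each of comb, rattle and the fingers below 0.05 N and x of rattle_eye in the frame of peg_orange between -0.012 and 0.012 m and y of rattle_eye in the frame of peg_orange between -0.012 and 0.012 m and z of rattle_eye in the frame of peg_orange between 0 and 0.054 m); the robot touches nothing.
It fails at once if one of the loose bystanders (pump bottle, turtle, jar, cup, tin, bowl) is pushed more than 30 mm (distance of any of pump, turtle, jar, cup, tin, bowl from where it was at the start of the episode above 0.03 m).
It fails at once if one of the loose bystanders is tipped by more than 0.5 rad (angle between any of pump, turtle, jar, cup, tin, bowl's own z axis and vertical above 0.5 rad).
It also fails if it takes over 59 s, if anything falls off the work surface, if the arm or the gripper's body presses on something with over 40 N, if the wrist force passes 120 N, or if a joint passes its speed limit or range.

## Working session

There is one attempt and no reset: what is moved stays moved. The work goes in short steps, Python scripts to look and compute and a tool call to move; the robot and the scene stay as the last step left them, time stands still between calls to the robot, and variables do not carry over. Pictures are saved under pics/ and viewed, at most 10 in all, crops included, and the job is handed in when it is done.

Besides the shell and the picture viewer there is one more tool, called as name(argument=value, ...) on one line, values as JSON. jog_arm: Moves the arm, as the interface text tells. Its arguments: {"type":"object","properties":{"plan":{"type":"array"},"claw":{"type":"number"},"force":{"type":"number"}},"required":["plan"]}

```bash
mkdir -p pics; cat > h.py <<'E'
import numpy as np, cv2
from scipy.spatial.transform import Rotation as R
from cell import manip, camera, get_calibration
def cal(n):
    c=get_calibration(n); return c
def att(c):
    a=np.array(c["attitude"],float)
    return a if a.shape==(3,3) else R.from_euler('xyz',a).as_matrix()
def pts(c,uv,depth=None,z=None):
    """pixels -> world by depth or by plane z"""
    uv=np.atleast_2d(np.array(uv,float)); out=[]
    for i,(u,v) in enumerate(uv):
        d=np.array([(u-c["cx"])/c["fx"],(v-c["cy"])/c["fy"]]); s=d.copy()
        for _ in range(20): s=d/(1+c["k1"]*(s@s))
        ray=att(c)@np.array([s[0],s[1],1]); o=np.array(c["origin"],float)
        t=(z-o[2])/ray[2] if z is not None else depth[int(round(v)),int(round(u))]
        out.append(o+t*ray)
    return np.array(out)
def snap(n,f):
    c=get_calibration(n); p,d=camera(n)
    cv2.imwrite(f"pics/{f}.png",p[:,:,::-1]); np.savez(f"pics/{f}.npz",p=p,d=d,c=np.array(c,dtype=object)); return c,p,d
def load(f):
    z=np.load(f"pics/{f}.npz",allow_pickle=True); return z['c'].item(),z['p'],z['d']
E
python3 - <<'E'
from h import *
print(manip.read_state())
for n in("top","side"):
    c,p,d=snap(n,n+"0"); print(c)
print(get_calibration("wrist"))
E
```

```text
{'clock': 0.0, 'joints': array([-1.40258597e+00,  3.00475278e-01,  1.52155497e+00, -1.73651344e-05,
        1.32071058e+00, -6.66204952e-02]), 'qd': array([ 0.00019392,  0.00045944,  0.0008469 ,  0.00104817, -0.00027516,
        0.00222563]), 'effort': array([-3.31394040e-04, -5.31803727e+01, -3.52736664e+01,  7.07655237e-02,
        2.44454015e-02, -1.12939072e-04]), 'eef_pos': array([ 127.90514291, -534.61916202,  171.79510965]), 'eef_rot': array([-3.14044591e+00, -5.96523783e-05,  2.34835124e-01]), 'wrist_force': array([ 0.13611247, -0.98035454, -0.03138703]), 'moment': array([-0.02315203,  0.02592448,  0.06316805]), 'finger_force': 0.0, 'finger_gap': 94.12710275039507}
{'fx': 486.3338781899729, 'fy': 486.3338781899729, 'cx': 327.96387081600125, 'cy': 201.7003890787403, 'k1': -0.11260493177511373, 'origin': array([ 228.50436695,   71.46686447, 1357.07989214]), 'attitude': array([-2.95456909e+00,  2.19031262e-04, -1.56316868e+00])}
{'fx': 385.9925662857127, 'fy': 385.9925662857127, 'cx': 317.50780811156676, 'cy': 203.03628540668223, 'k1': -0.08112761803322074, 'origin': array([ 343.36901474, -623.96902253,  854.66243709]), 'attitude': array([-2.37608354,  0.01889287, -0.2067549 ])}
{'fx': 290.59488916906884, 'fy': 290.59488916906884, 'cx': 322.5609830299832, 'cy': 201.7010576032097, 'k1': 0.0058381124285479735, 'origin': array([ 209.9981056 , -516.66215482,  384.25511409]), 'attitude': array([ 2.84940399e+00,  3.89800481e-04, -1.33638465e+00])}
```

View pics/top0.png

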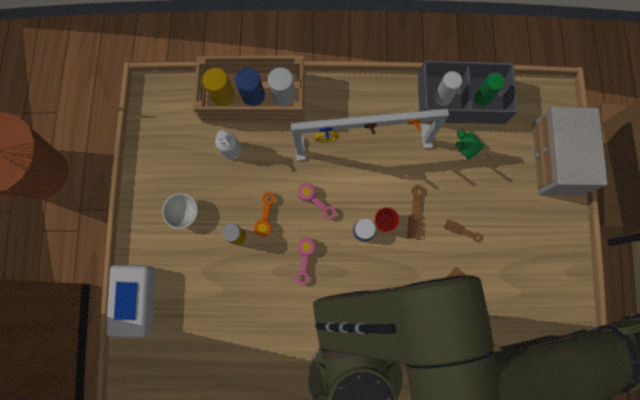

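View pics/side0.png

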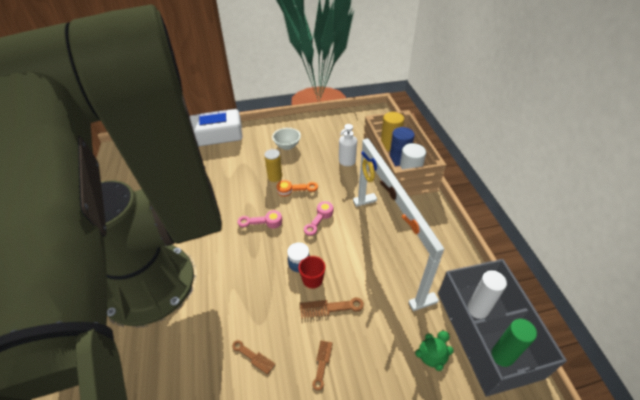

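The top view has the rail across the top: blue peg with ring at (327,135), brown at (371,128), orange at (415,124). The largest comb is near (417,210) with its eye up at (418,190). The orange rattle has its eye at (269,198) and its drum at (263,228). I'll enlarge these areas.

```bash
python3 - <<'E'
from h import *
c,p,d=load("top0")
a=cv2.resize(p[178:242,380:460],None,fx=5,fy=5,interpolation=cv2.INTER_CUBIC)
b=cv2.resize(p[178:242,225:305],None,fx=5,fy=5,interpolation=cv2.INTER_CUBIC)
r=cv2.resize(p[105:161,290:450],None,fx=5,fy=5,interpolation=cv2.INTER_CUBIC)
cv2.imwrite("pics/crop1.png",cv2.convertScaleAbs(np.vstack([np.hstack([a,b]),r])[:,:,::-1],alpha=1.5))
# objects' rough pos
for n,uv,z in [("combeye",(418,190),5),("rateye",(269,198),14),("drum",(263,227),28),("jar",(364,229),55),("cup",(387,220),60),("tin",(232,233),100),("pump",(228,145),142),("turtle",(468,145),38),("bowl",(180,211),45),("peg",(371,128),240),("rail L",(293,126),233),("rail R",(447,115),233),("pink",(306,191),28),("pinkeye",(331,213),14)]:
    print(n,pts(c,uv,z=z).round(),pts(c,uv,depth=d).round())
E
```

```text
combeye [[ 520. -183.    5.]] [[ 520. -183.    4.]]
rateye [[492. 240.  14.]] [[494. 241.   3.]]
drum [[408. 252.  28.]] [[408. 253.  23.]]
jar [[401. -24.  55.]] [[400. -24.  59.]]
cup [[425. -86.  60.]] [[433. -93.   5.]]
tin [[381. 324. 100.]] [[381. 323. 102.]]
pump [[607. 336. 142.]] [[607. 336. 142.]]
turtle [[ 646. -325.   38.]] [[ 648. -327.   32.]]
bowl [[448. 483.  45.]] [[454. 495.   5.]]
peg [[622. -29. 240.]] [[619. -29. 247.]]
rail L [[628. 160. 233.]] [[627. 160. 235.]]
rail R [[ 661. -218.  233.]] [[ 661. -218.  232.]]
pink [[510. 135.  28.]] [[510. 135.  29.]]
pinkeye [[451.  65.  14.]] [[453.  65.   0.]]
```

View pics/crop1.png

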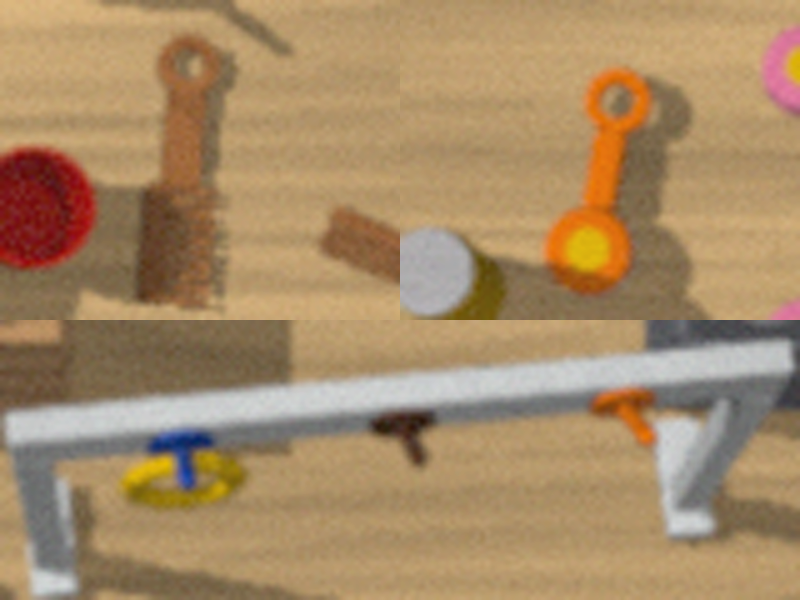

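The crops show the comb eye at (417.8,190.4) and its neck middle at about (416.8,207.6). The rattle eye is at (268.6,198) and the drum at (262.4,228). The brown peg tip is near (373.8,133) and the orange tip near (420,129). Next I'll work out the poses and the first move.

```bash
python3 - <<'E'
from h import *
c,p,d=load("top0")
ce,cg=pts(c,[(417.8,190.4),(416.8,207.6)],z=7); print("comb",ce,cg,np.linalg.norm(ce-cg))
re=pts(c,(268.6,198),z=17)[0];dr=pts(c,(262.4,228),z=28)[0]; u=(re-dr)[:2];L=np.linalg.norm(u);u/=L
print("rattle",re,dr,L,np.degrees(np.arctan2(u[1],u[0])),"grip",re[:2]-45*u)
# rail top: depth pixels with world z 225..240
ys,xs=np.mgrid[105:165,285:455]; uv=np.c_[xs.ravel(),ys.ravel()]
P=pts(c,uv,depth=d); m=(P[:,2]>228)&(P[:,2]<239); col=p[uv[:,1],uv[:,0]].astype(int); m&=(col.max(1)-col.min(1)<40)
Q=P[m].astype(np.float32); (cx,cy),(w,h),a=cv2.minAreaRect(Q[:,:2]); print("rail",cx,cy,w,h,a,Q[:,2].mean(),m.sum())
vx=cv2.fitLine(Q[:,:2],cv2.DIST_HUBER,0,.01,.01).ravel(); print(vx)
for n,uv in[("br",(373.8,133)),("or",(420,129)),("bl",(327.2,137.5))]: print(n,pts(c,uv,z=262).round(1),pts(c,uv,depth=d).round(1))
E
```

```text
comb [ 518.68302553 -181.96737343    7.        ] [ 468.89556092 -177.76862194    7.        ] 49.964198649222965
rattle [491.41253867 240.77651276  17.        ] [404.76344538 254.04994125  28.        ] 87.6598498279751 -8.709209430408372 grip [446.93140842 247.59039942]Traceback (most recent call last):
  File "<stdin>", line 9, in <module>
cv2.error: OpenCV(4.12.0) /io/opencv/modules/imgproc/src/convhull.cpp:143: error: (-215:Assertion failed) total >= 0 && (depth == CV_32F || depth == CV_32S) in function 'convexHull'
```

```bash
python3 - <<'E'
from h import *
c,p,d=load("top0")
ys,xs=np.mgrid[105:165,285:455]; uv=np.c_[xs.ravel(),ys.ravel()]
P=pts(c,uv,depth=d); m=(P[:,2]>226)&(P[:,2]<242); col=p[uv[:,1],uv[:,0]].astype(int); m&=(col.max(1)-col.min(1)<40)
Q=np.ascontiguousarray(P[m,:2],dtype=np.float32); r=cv2.minAreaRect(Q); print("rail",r,m.sum())
f=cv2.fitLine(Q,cv2.DIST_HUBER,0,.01,.01).ravel(); print(f, Q[:,1].min(),Q[:,1].max())
for n,uv in[("br",(373.8,133)),("or",(420,129)),("bl",(327.2,137.5))]: print(n,pts(c,uv,z=262).round(1),pts(c,uv,depth=d).round(1))
E
```

```text
rail ((640.412353515625, -28.616775512695312), (35.89493942260742, 387.53131103515625), 6.010014057159424) 1222
[ 1.0701777e-01 -9.9425709e-01  6.4612976e+02 -2.6346098e+01] -221.05067 165.09718
br [[601.7 -33.7 262. ]] [[601.6 -33.7 262.5]]
or [[ 613.1 -143.9  262. ]] [[ 612.1 -143.3  264.9]]
bl [[589.6  76.3 262. ]] [[588.4  76.2 265.7]]
```

jog_arm(plan=[0.05,0.05,0,0,0,0,0.1,0.1,0,0,0,-4,0.15,0.15,0,0,0,-8,0.2,0.2,0,0,0,-12,0.25,0.25,-0.01,0,0,-16,0.3,0.3,-0.02,0,0,-18.2,0.34,0.357,-0.02,0,0,-18.2,0.34,0.357,-0.02,0,0,-18.2,0.34,0.357,-0.02,0,0,-18.2,0.34,0.357,-0.02,0,0,-18.2,0.34,0.357,-0.02,0,0,-18.2], claw=0.05, force=30)

```text
clock: 1.2
eef_pos: [469.9, -174.4, 151.6]
eef_rot: [-3.141, 0.001, -0.078]
wrist_force: [-1.0, -1.3, -0.1]
finger_gap: 49.9
finger_force: 0.0
```

```bash
python3 - <<'E'
from h import *
print(manip.read_state()["eef_pos"]); c,p,d=snap("wrist","w1"); 
cv2.imwrite("pics/w1b.png",cv2.convertScaleAbs(p[:,:,::-1],alpha=1.4))
E
```

```text
[ 469.89175592 -174.35481978  151.61921951]
```

View pics/w1b.png

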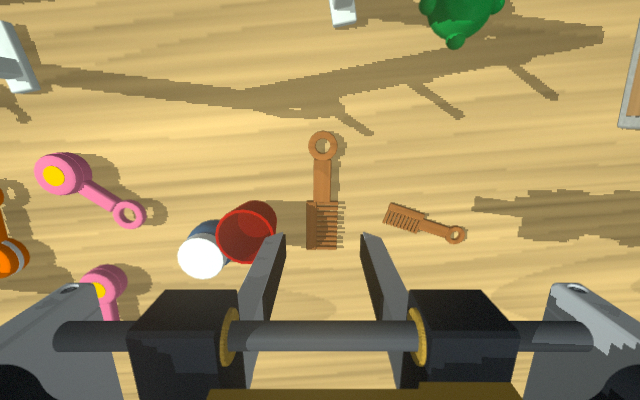

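In the wrist view the comb eye is at (323,146), its neck axis is around (322,182), and the toothed part starts at row 200. The cup edge is at about (276,235), beside the left finger.

```bash
python3 - <<'E'
from h import *
c,p,d=load("w1")
E,N,T=pts(c,[(323,145.5),(322.5,182),(322,200)],z=8); print(E,N,T)
u=(E-N)[:2];print(np.linalg.norm(E-N),np.linalg.norm(E-T),np.degrees(np.arctan2(u[1],u[0])));u/=np.linalg.norm(u);print("grip",E[:2]-48*u)
E
```

```text
[ 517.83913048 -180.15626028    8.        ] [ 472.87990465 -176.00645996    8.        ] [ 449.47568947 -173.52126618    8.        ]
45.150335879968296 68.68466504710179 -5.273539535892396
grip [ 470.04230244 -175.74454525]
```

jog_arm(plan=[0,-0.0015,-0.04,0,0,-0.8,0,-0.0015,-0.08,0,0,-0.8,0,-0.0015,-0.115,0,0,-0.8,0,-0.0015,-0.135,0,0,-0.8,0,-0.0015,-0.145,0,0,-0.8,0,-0.0015,-0.149,0,0,-0.8,0,-0.0015,-0.149,0,0,-0.8,0,-0.0015,-0.149,0,0,-0.8,0,-0.0015,-0.149,0,0,-0.8])

```text
clock: 2.15
eef_pos: [468.4, -179.7, 4.3]
eef_rot: [3.141, -0.002, -0.097]
wrist_force: [-0.5, 0.6, 0.9]
finger_gap: 49.3
finger_force: 0.0
```

jog_arm(plan=[0,0,0,0,0,0,0,0,0,0,0,0,0,0,0,0,0,0,0,0,0,0,0,0,0,0,0,0,0,0,0,0,0,0,0,0,0,0,0,0,0,0,0,0,0,0,0,0], claw=0.01, force=30)

```text
clock: 2.95
eef_pos: [467.9, -179.4, 3.3]
eef_rot: [3.142, 0.0, -0.097]
wrist_force: [-0.8, -0.1, 0.1]
finger_gap: 9.9
finger_force: 0.0
```

```bash
python3 - <<'E'
from h import *
s=manip.read_state();print(s["eef_pos"],s["finger_gap"],s["finger_force"],s["joints"]); c,p,d=snap("wrist","w2"); 
cv2.imwrite("pics/w2b.png",cv2.convertScaleAbs(cv2.resize(p[100:400,160:480],None,fx=2,fy=2)[:,:,::-1],alpha=1.4))
E
```

```text
[ 467.94182076 -179.41524248    3.3239358 ] 9.866511448319606 0.0 [-4.39209252e-01  4.08279287e-01  1.81279869e+00 -2.71799995e-05
  9.20547757e-01  1.22837918e+00]
```

View pics/w2b.png

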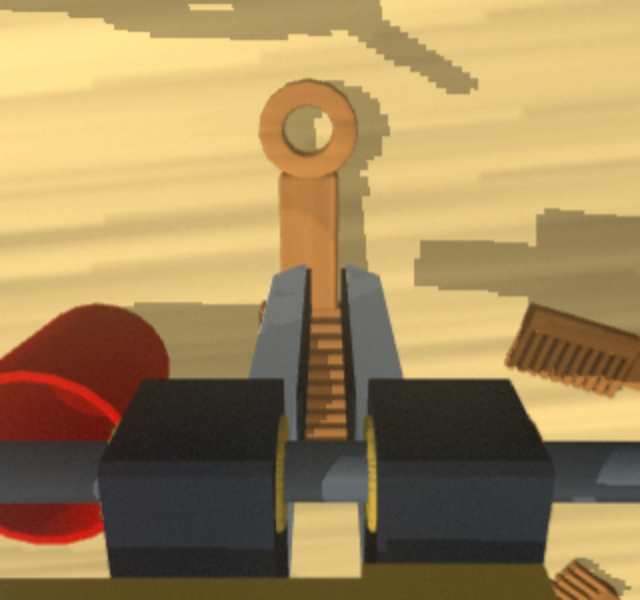

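The fingers have closed to 10 mm above the neck, and the comb is visible below and wider than the gap. The eye is at crop (308,130). I'll check the finger and comb heights with depth.

```bash
python3 - <<'E'
from h import *
c,p,d=load("w2")
f=lambda x,y:(160+x/2,100+y/2)
for n,q in [("Ltip",(296,275)),("Lt2",(290,300)),("Rtip",(358,275)),("Rt2",(368,300)),("neck",(310,220)),("neck2",(325,285)),("ring",(270,130)),("table",(230,200)),("Lmid",(280,350))]:
    print(n,pts(c,f(*q),depth=d).round(1))
print(pts(c,[f(308,130)],z=8),c["origin"],get_calibration("wrist")["origin"])
E
```

```text
Ltip [[ 478.8 -172.7   46.8]]
Lt2 [[ 478.7 -171.8   64.1]]
Rtip [[ 476.8 -192.1   46.5]]
Rt2 [[ 476.6 -194.    64.1]]
neck [[ 484.4 -176.8    9.7]]
neck2 [[ 457.5 -179.8    9.7]]
ring [[ 519.6 -166.3   11. ]]
table [[ 492.2 -146.2   -0.5]]
Lmid [[ 478.8 -170.9   91.1]]
[[ 517.77303715 -179.55429525    8.        ]] [ 551.91667052 -188.86691388  215.72787389] [ 551.91649072 -188.86774813  215.73104336]
```

```bash
python3 - <<'E'
from h import *
def proj(c,P):
    q=att(c).T@(np.array(P,float)-c["origin"]); s=q[:2]/q[2]; s=s*(1+c["k1"]*(s@s)); return (s*c["fx"]+[c["cx"],c["cy"]]).round(1),q[2].round(1)
for f,t in [("w1",(469.9,-174.4,151.6)),("w2",(467.9,-179.4,3.3))]:
    c,p,d=load(f); print(f,"tcp",proj(c,t),att(c)[:,2].round(3)); 
    for dz in(0,20,42): print(proj(c,np.array(t)+[10,0,dz]))
c,p,d=load("w2")
for v in range(226,250,2): print(v,[pts(c,(u,v),depth=d).round(0)[0].tolist() for u in (304,308,341)])
E
```

```text
w1 tcp (array([320.7, 226.9]), np.float64(227.7)) [-0.288  0.023 -0.957]
(array([319.7, 214.8]), np.float64(224.8))
(array([319.4, 224.2]), np.float64(205.7))
(array([319.1, 236.8]), np.float64(184.6))
w2 tcp (array([320.7, 227. ]), np.float64(227.8)) [-0.287  0.027 -0.958]
(array([319.4, 215. ]), np.float64(224.9))
(array([319.1, 224.3]), np.float64(205.8))
(array([318.8, 236.9]), np.float64(184.7))
226 [[473.0, -167.0, 11.0], [472.0, -170.0, 10.0], [466.0, -195.0, -0.0]]
228 [[471.0, -167.0, 11.0], [471.0, -170.0, 12.0], [464.0, -195.0, -1.0]]
230 [[469.0, -167.0, 9.0], [469.0, -170.0, 9.0], [462.0, -195.0, -0.0]]
232 [[468.0, -167.0, 10.0], [467.0, -170.0, 9.0], [461.0, -195.0, 0.0]]
234 [[479.0, -170.0, 41.0], [479.0, -173.0, 42.0], [477.0, -194.0, 42.0]]
236 [[478.0, -170.0, 42.0], [478.0, -172.0, 44.0], [476.0, -194.0, 43.0]]
238 [[479.0, -170.0, 48.0], [479.0, -173.0, 47.0], [477.0, -193.0, 48.0]]
240 [[479.0, -170.0, 50.0], [478.0, -173.0, 49.0], [476.0, -193.0, 49.0]]
242 [[479.0, -171.0, 54.0], [478.0, -173.0, 53.0], [476.0, -193.0, 52.0]]
244 [[479.0, -171.0, 56.0], [478.0, -173.0, 55.0], [476.0, -193.0, 55.0]]
246 [[479.0, -171.0, 59.0], [479.0, -173.0, 59.0], [476.0, -193.0, 58.0]]
248 [[479.0, -171.0, 62.0], [478.0, -173.0, 61.0], [476.0, -192.0, 61.0]]
```

```bash
python3 - <<'E'
from h import *
def proj(c,P):
    q=att(c).T@(np.array(P,float)-c["origin"]); s=q[:2]/q[2]; s=s*(1+c["k1"]*(s@s)); return (s*c["fx"]+[c["cx"],c["cy"]])
c,p,d=snap("side","side1")
u,v=proj(c,(468,-179,3)).round().astype(int);print(u,v,proj(c,(468,-179,40)))
x0,y0=max(u-90,0),max(v-90,0)
cv2.imwrite("pics/s1b.png",cv2.convertScaleAbs(cv2.resize(p[y0:y0+140,x0:x0+180],None,fx=4,fy=4,interpolation=cv2.INTER_CUBIC)[:,:,::-1],alpha=1.6)); print(x0,y0)
c,p,d=load("w2")
for q in [(240,300),(240,320),(260,310),(160,335),(150,360),(400,360),(490,360),(200,350),(320,390)]:print(q,pts(c,q,depth=d).round(0))
E
```

```text
337 309 [336.99697304 301.09649023]
247 219
(240, 300) [[ 504. -161.  145.]]
(240, 320) [[ 504. -163.  153.]]
(260, 310) [[ 504. -167.  150.]]
(160, 335) [[ 500. -140.  151.]]
(150, 360) [[407. -60.  60.]]
(400, 360) [[ 492. -202.  158.]]
(490, 360) [[ 321. -322.    0.]]
(200, 350) [[ 495. -150.  152.]]
(320, 390) [[ 487. -182.  160.]]
```

View pics/s1b.png

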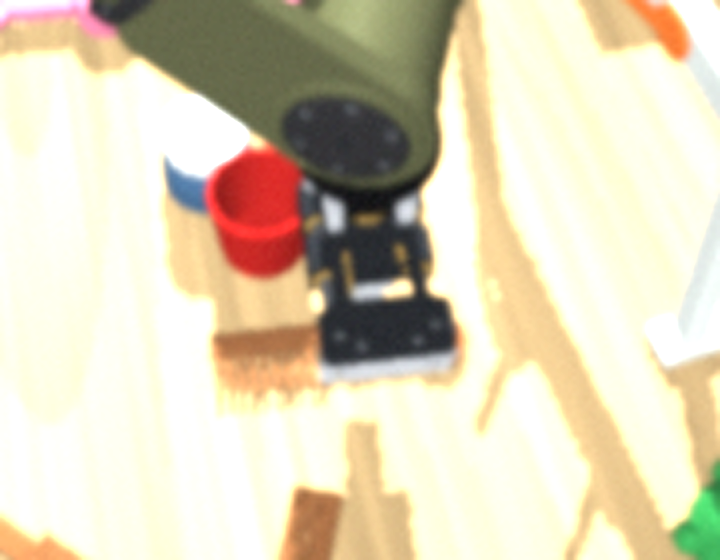

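The side view shows the gripper well above the comb, and depth puts the finger ends at z≈40 with the body at about 137. So the real finger end is about 37 mm above the reported TCP. I'll reopen, correct y by 6 mm and descend carefully.

jog_arm(plan=[0,0,0.01,0,0,0,0.002,0.003,0.01,0,0,0,0.002,0.006,0.01,0,0,0,0.002,0.006,0,0,0,0,0.002,0.006,-0.01,0,0,0,0.002,0.006,-0.02,0,0,0,0.002,0.006,-0.027,0,0,0,0.002,0.006,-0.027,0,0,0,0.002,0.006,-0.027,0,0,0,0.002,0.006,-0.027,0,0,0], claw=0.05)

```text
clock: 4.05
eef_pos: [470.2, -173.5, -23.4]
eef_rot: [3.141, -0.0, -0.097]
wrist_force: [0.2, 0.3, 0.5]
finger_gap: 50.2
finger_force: 0.0
```

```bash
python3 - <<'E'
from h import *
s=manip.read_state();print(s["eef_pos"],s["wrist_force"],s["finger_gap"]); c,p,d=snap("wrist","w3")
cv2.imwrite("pics/w3b.png",cv2.convertScaleAbs(cv2.resize(p[100:400,160:480],None,fx=2,fy=2)[:,:,::-1],alpha=1.4))
for u in (280,285,290,355,360,365):
    z=[(v,pts(c,(u,v),depth=d).round(0)[0].tolist()) for v in range(210,260,3)]
    z=[a for a in z if 472<a[1][0]<482]; print(u,z[:2])
E
```

```text
[ 470.15413674 -173.5199906   -23.37643772] [0.17727717 0.26406185 0.45267668] 50.22159219320931
280 [(231, [479.0, -146.0, 0.0]), (243, [481.0, -150.0, 25.0])]
285 [(228, [481.0, -150.0, 1.0]), (231, [479.0, -149.0, -1.0])]
290 [(228, [480.0, -153.0, -1.0]), (231, [479.0, -153.0, 0.0])]
355 [(222, [481.0, -199.0, 1.0]), (225, [479.0, -198.0, 0.0])]
360 [(222, [480.0, -202.0, -0.0]), (225, [478.0, -202.0, 0.0])]
365 [(222, [480.0, -206.0, 0.0]), (225, [478.0, -205.0, 1.0])]
```

View pics/w3b.png

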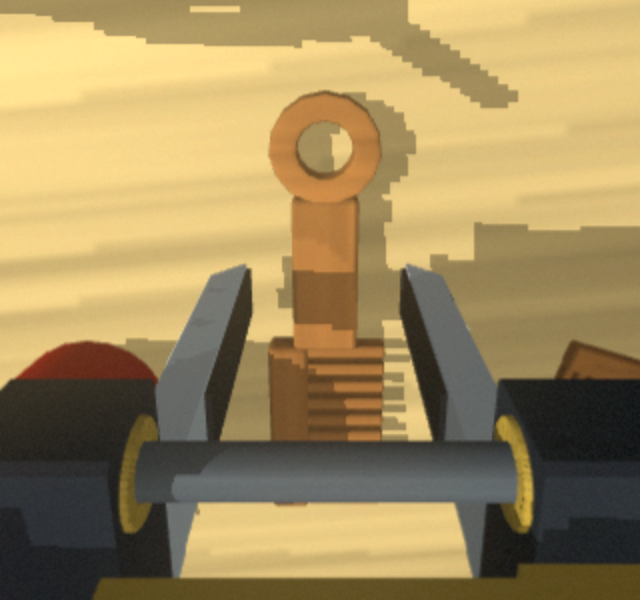

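Fingers are now centred on the neck (crop 248–403, neck at 325) with their ends at z≈13. There's no contact even though the reported z is −23, which confirms the offset. I'll go 10 mm further and close.

jog_arm(plan=[0,0,-0.005,0,0,0,0,0,-0.008,0,0,0,0,0,-0.01,0,0,0,0,0,-0.01,0,0,0,0,0,-0.01,0,0,0])

```text
clock: 4.6
eef_pos: [469.9, -173.4, -32.9]
eef_rot: [-3.142, 0.0, -0.097]
wrist_force: [-6.8, 3.4, 16.6]
finger_gap: 49.9
finger_force: 8.0
```

jog_arm(plan=[0,0,0,0,0,0,0,0,0,0,0,0,0,0,0,0,0,0,0,0,0,0,0,0,0,0,0,0,0,0,0,0,0,0,0,0], claw=0.01, force=30)

```text
clock: 5.2
eef_pos: [470.9, -173.8, -32.9]
eef_rot: [3.141, -0.002, -0.097]
wrist_force: [0.3, 0.1, 10.0]
finger_gap: 21.4
finger_force: 32.6
```

jog_arm(plan=[0,0,0.02,0,0,0,0,0,0.06,0,0,0,0,0,0.1,0,0,0,0,0,0.14,0,0,0,0,0,0.18,0,0,0,0,0,0.22,0,0,0,0,0,0.26,0,0,0,0,0,0.27,0,0,0,0,0,0.27,0,0,0,0,0,0.27,0,0,0])

```text
clock: 6.2
eef_pos: [469.5, -173.2, 234.7]
eef_rot: [-3.141, 0.002, -0.097]
wrist_force: [0.7, -1.1, -1.4]
finger_gap: 21.7
finger_force: 30.0
```

```bash
cat >> h.py <<'E'
a6=np.radians(6.05); t=np.array([-np.sin(np.radians(35))*np.cos(a6),-np.sin(np.radians(35))*np.sin(a6),np.cos(np.radians(35))])
yo=np.array([-np.sin(a6),np.cos(a6),0]); xo=np.cross(yo,t)   # object: z=t, x over rail & up
def Rtool(x,z): return np.c_[x,np.cross(-z,x),-z]
Rt=Rtool(xo,t)
def proj(c,P):
    q=att(c).T@(np.array(P,float)-c["origin"]); s=q[:2]/q[2]; s=s*(1+c["k1"]*(s@s)); return s*c["fx"]+[c["cx"],c["cy"]]
E
python3 - <<'E'
from h import *
s=manip.read_state(); print(s["eef_pos"],s["eef_rot"],s["finger_gap"],s["finger_force"])
R0=R.from_euler('xyz',s["eef_rot"]).as_matrix()
print("xo",xo,"t",t)
eye=np.array([601.5,-33.7,263.5])+30*t
P=eye-Rt@np.array([48,0,-38]); print("target",P,"shift",(P-s["eef_pos"]).round(1))
rv=R.from_matrix(Rt@R0.T).as_rotvec(degrees=True); print(rv.round(2),np.linalg.norm(rv))
E
```

```text
[ 469.5317928  -173.19397506  234.72952228] [-3.14090135e+00  1.99975287e-03 -9.67839171e-02] 21.67068460215469 29.999125599861145
xo [0.81458961 0.0863356  0.57357644] t [-0.57038179 -0.06045284  0.81915204]
target [566.96275293 -37.36048613 229.4151147 ] shift [ 97.4 135.8  -5.3]
[  0.12 -35.17  11.22] 36.91840765606708
```

jog_arm(plan=[0,0.02,0.015,0.02,-6,1.9,0.01,0.04,0.03,0.04,-12,3.8,0.02,0.06,0.03,0.06,-18,5.7,0.03,0.08,0.03,0.08,-24,7.6,0.04,0.1,0.03,0.1,-30,9.5,0.05,0.12,0.03,0.12,-35.17,11.22,0.06,0.136,0.03,0.12,-35.17,11.22,0.07,0.136,0.03,0.12,-35.17,11.22,0.07,0.136,0.03,0.12,-35.17,11.22,0.07,0.136,0.03,0.12,-35.17,11.22,0.07,0.136,0.03,0.12,-35.17,11.22])

```text
clock: 7.3
eef_pos: [539.8, -38.0, 265.8]
eef_rot: [3.141, -0.612, 0.105]
wrist_force: [-0.3, -0.1, 0.1]
finger_gap: 22.0
finger_force: 30.0
```

```bash
python3 - <<'E'
from h import *
s=manip.read_state();print(s["eef_pos"],s["eef_rot"],s["finger_gap"]); c,p,d=snap("wrist","w4")
print("pred eye px",proj(c,s["eef_pos"]+R.from_euler('xyz',s["eef_rot"]).as_matrix()@np.array([48,0,-38])),"tip",proj(c,(601.5,-33.7,263.5)))
cv2.imwrite("pics/w4b.png",cv2.convertScaleAbs(cv2.resize(p[0:300,160:480],None,fx=2,fy=2)[:,:,::-1],alpha=1.4))
E
```

```text
[539.76798941 -37.9769951  265.84635659] [ 3.14124158 -0.61185623  0.10477441] 21.977203920772865
pred eye px [320.03947206 176.2973439 ] tip [323.24400819 156.86099008]
```

View pics/w4b.png

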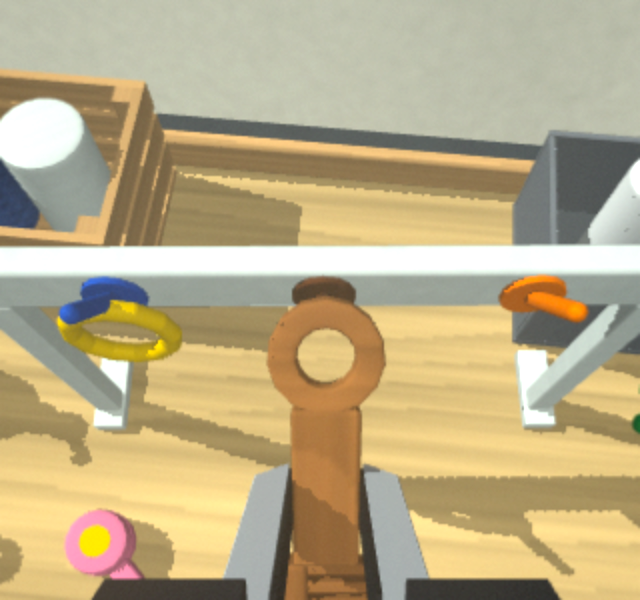

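The wrist view shows the comb eye at full-frame (323,177). The brown root disc is at (322,146) and its tip is hidden behind the ring. The orange tip is at (449,156) and the blue tip at (196,157). The rail is level in the frame, so the yaw is right.

```bash
python3 - <<'E'
from h import *
c,p,d=load("w4"); s=manip.read_state()
E=np.mean(pts(c,[(323-22,177),(323+22,177),(323,177-21),(323,177+21)],depth=d),0)-5*t; print("eye",E, "pred",s["eef_pos"]+Rt@[48,0,-38])
ou=pts(c,(449,156),depth=d)[0]; bu=pts(c,(194,157),depth=d)[0]; print("or tip",ou,"bl tip",bu,"mid",(ou+bu)/2)
tip=np.array([601.5,-33.7,263.5]); tip2=(ou+bu)/2
print("proj root",proj(c,tip-60*t),"proj or tip",proj(c,(613,-144,263.5)))
for T in(tip,tip2): 
    r=E-T; print("eye rel tip in peg frame",r@xo,r@yo,r@t)
E
```

```text
eye [557.87342246 -37.84349699 324.43682899] pred [557.20293771 -36.09495409 324.71160828]
or tip [ 613.24193707 -140.6698526   264.03310402] bl tip [589.16329804  75.5819738  264.80671702] mid [601.20261755 -32.5439394  264.41991052]
proj root [323.02013268 148.94022603] proj or tip [452.67836471 156.9039557 ]
eye rel tip in peg frame -0.9435589559843488 0.4776612338225676 75.05081944193607
eye rel tip in peg frame -1.328762489046959 -0.7033034619786744 74.19753847095583
```

jog_arm(plan=[0.007,0.001,-0.009,0,0,0,0.018,0.002,-0.025,0,0,0,0.03,0.0032,-0.041,0,0,0,0.038,0.004,-0.053,0,0,0,0.044,0.0046,-0.061,0,0,0,0.049,0.0052,-0.069,0,0,0,0.049,0.0052,-0.069,0,0,0,0.049,0.0052,-0.069,0,0,0])

```text
clock: 8.15
eef_pos: [589.0, -32.2, 197.5]
eef_rot: [3.141, -0.613, 0.106]
wrist_force: [-1.0, -0.2, -0.4]
finger_gap: 21.6
finger_force: 30.0
```

```bash
python3 - <<'E'
from h import *
s=manip.read_state();print(s["eef_pos"],s["wrist_force"]); c,p,d=snap("wrist","w5")
cv2.imwrite("pics/w5b.png",cv2.convertScaleAbs(cv2.resize(p[100:240,240:400],None,fx=4,fy=4)[:,:,::-1],alpha=1.4))
E
```

```text
[588.97392559 -32.24637895 197.52812616] [-0.99318981 -0.21905566 -0.42261157]
```

View pics/w5b.png

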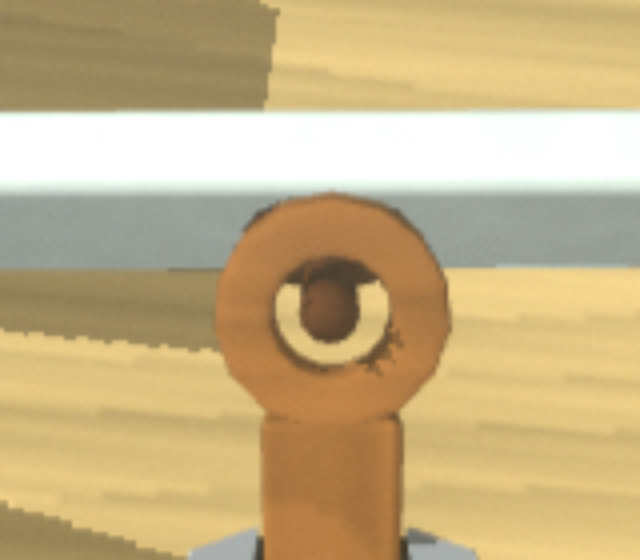

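The peg shows through the eye with a clear gap all round. I'll go 24 mm further along the peg, then release and back off.

jog_arm(plan=[0.006,0.0006,-0.008,0,0,0,0.01,0.001,-0.0145,0,0,0,0.0137,0.0015,-0.0197,0,0,0,0.0137,0.0015,-0.0197,0,0,0,0.0137,0.0015,-0.0197,0,0,0])

```text
clock: 8.7
eef_pos: [602.6, -30.7, 177.4]
eef_rot: [3.141, -0.612, 0.106]
wrist_force: [0.2, -0.0, 0.1]
finger_gap: 21.9
finger_force: 30.0
```

jog_arm(plan=[0,0,0,0,0,0,0,0,0,0,0,0,0,0,0,0,0,0,0,0,0,0,0,0,0,0,0,0,0,0,0,0,0,0,0,0,0,0,0,0,0,0,0,0,0,0,0,0], claw=0.07)

```text
clock: 9.5
eef_pos: [602.7, -30.7, 177.7]
eef_rot: [3.141, -0.613, 0.105]
wrist_force: [0.1, -0.4, 0.2]
finger_gap: 70.0
finger_force: 0.0
```

```bash
python3 - <<'E'
from h import *
s=manip.read_state();print(s["eef_pos"],s["wrist_force"],s["finger_force"]); c,p,d=snap("wrist","w6")
root=np.array([601.5,-33.2,263.8])-60*t
ys,xs=np.mgrid[60:300:2,250:400:2]; uv=np.c_[xs.ravel(),ys.ravel()]; P=pts(c,uv,depth=d)
col=p[uv[:,1],uv[:,0]].astype(int); rel=P-root
m=(col[:,0]-col[:,2]>50)&(col[:,1]<0.75*col[:,0])&(P[:,2]>90)&(abs(rel@yo)<30)
Q=rel[m]; print(m.sum()); 
for zz in range(100,270,15):
    k=(P[m][:,2]>=zz)&(P[m][:,2]<zz+15)
    if k.sum(): print(zz,k.sum(),P[m][k].mean(0).round(0),"peg",(Q[k]@yo).mean().round(1),(Q[k]@t).mean().round(1))
E
```

```text
[602.65330388 -30.70985759 177.65019028] [ 0.13105077 -0.44657725  0.22316338] 0.0
745
100 51 [592. -37. 107.] peg -3.0 -63.0
115 65 [596. -37. 122.] peg -3.2 -52.8
130 75 [601. -37. 138.] peg -3.8 -42.8
145 94 [606. -32. 154.] peg 0.3 -32.4
160 63 [607. -33. 168.] peg -0.7 -22.1
175 71 [612. -32. 183.] peg 0.3 -12.5
190 63 [616. -31. 197.] peg 1.0 -3.2
205 56 [621. -30. 214.] peg 0.7 8.1
220 50 [625. -24. 228.] peg 7.0 16.6
235 137 [631. -28. 240.] peg 1.8 23.4
250 1 [604. -30. 265.] peg 3.2 59.3
```

jog_arm(plan=[-0.006,-0.0006,0.0085,0,0,0,-0.018,-0.002,0.026,0,0,0,-0.035,-0.0037,0.05,0,0,0,-0.052,-0.0055,0.075,0,0,0,-0.065,-0.007,0.093,0,0,0,-0.065,-0.007,0.093,0,0,0,-0.065,-0.007,0.093,0,0,0])

```text
clock: 10.25
eef_pos: [537.6, -37.8, 270.8]
eef_rot: [3.141, -0.614, 0.106]
wrist_force: [-0.4, 0.2, -0.8]
finger_gap: 69.9
finger_force: 0.0
```

```bash
python3 - <<'E'
from h import *
s=manip.read_state(); R0=R.from_euler('xyz',s["eef_rot"]).as_matrix()
Rd=R.from_euler('xyz',[np.pi,0,np.radians(-8.7)]).as_matrix()
print((np.array([447,247.6,130])-s["eef_pos"]).round(1),R.from_matrix(Rd@R0.T).as_rotvec(degrees=True).round(2))
E
```

```text
[ -90.6  285.4 -140.8] [  0.87  35.24 -14.26]
```

jog_arm(plan=[-0.02,0.02,0,0.14,5.8,-2.4,-0.04,0.06,0,0.29,11.6,-4.8,-0.06,0.1,0,0.43,17.4,-7.2,-0.08,0.14,-0.02,0.58,23.2,-9.6,-0.09,0.18,-0.04,0.72,29,-12,-0.0906,0.22,-0.06,0.87,35.24,-14.26,-0.0906,0.25,-0.09,0.87,35.24,-14.26,-0.0906,0.2854,-0.12,0.87,35.24,-14.26,-0.0906,0.2854,-0.1408,0.87,35.24,-14.26,-0.0906,0.2854,-0.1408,0.87,35.24,-14.26,-0.0906,0.2854,-0.1408,0.87,35.24,-14.26,-0.0906,0.2854,-0.1408,0.87,35.24,-14.26], claw=0.05)

```text
clock: 11.45
eef_pos: [447.7, 247.5, 130.9]
eef_rot: [-3.14, -0.0, -0.152]
wrist_force: [-0.3, 1.0, 1.7]
finger_gap: 50.3
finger_force: 0.0
```

```bash
python3 - <<'E'
from h import *
s=manip.read_state();print(s["eef_pos"],s["eef_rot"]); c,p,d=snap("wrist","w7")
ys,xs=np.mgrid[100:320,240:420]; uv=np.c_[xs.ravel(),ys.ravel()]; hsv=cv2.cvtColor(p,cv2.COLOR_RGB2HSV)[uv[:,1],uv[:,0]].astype(int)
m=(hsv[:,0]>=6)&(hsv[:,0]<=19)&(hsv[:,1]>200)&(hsv[:,2]>90)   # vivid orange
P=pts(c,uv[m],depth=d[:]); g=(P[:,2]>4)&(P[:,2]<40)&(abs(P[:,0]-447)<80)&(abs(P[:,1]-247)<45); P=P[g]; print(len(P))
for x in range(380,520,8):
    k=(P[:,0]>=x)&(P[:,0]<x+8)
    if k.sum()>3: q=P[k]; print(x,k.sum(),q[:,1].min().round(1),q[:,1].max().round(1),np.median(q[:,2]).round(1))
E
```

```text
[447.68054458 247.49435632 130.89228161] [-3.14038485e+00 -4.62860972e-04 -1.52466600e-01]
2151
380 68 242.8 270.4 27.6
388 170 234.4 276.3 28.0
396 132 232.6 279.8 27.8
404 135 232.4 280.7 27.9
412 207 233.2 279.3 28.0
420 209 236.8 274.4 27.5
428 116 243.9 264.9 21.3
436 103 242.6 260.3 21.1
444 100 241.6 258.8 20.8
452 104 240.2 257.3 20.8
460 105 239.2 256.3 20.9
468 111 235.6 254.7 20.5
476 163 227.7 259.4 18.9
484 119 225.3 261.4 18.8
492 123 225.0 261.0 18.7
500 167 227.3 258.7 19.1
508 19 238.3 249.4 19.1
```

jog_arm(plan=[0,0.002,-0.03,0,0,-0.3,-0.0005,0.004,-0.07,0,0,-0.3,-0.0005,0.004,-0.11,0,0,-0.3,-0.0005,0.004,-0.14,0,0,-0.3,-0.0005,0.004,-0.153,0,0,-0.3,-0.0005,0.004,-0.159,0,0,-0.3,-0.0005,0.004,-0.159,0,0,-0.3,-0.0005,0.004,-0.159,0,0,-0.3])

```text
clock: 12.3
eef_pos: [447.5, 252.1, -27.7]
eef_rot: [-3.14, -0.001, -0.157]
wrist_force: [0.4, 0.4, 0.7]
finger_gap: 50.2
finger_force: 0.0
```

jog_arm(plan=[0,0,0,0,0,0,0,0,0,0,0,0,0,0,0,0,0,0,0,0,0,0,0,0,0,0,0,0,0,0,0,0,0,0,0,0,0,0,0,0,0,0], claw=0.008, force=30)

```text
clock: 13.0
eef_pos: [446.6, 251.8, -29.1]
eef_rot: [-3.141, 0.001, -0.157]
wrist_force: [-0.8, -0.5, 1.1]
finger_gap: 18.1
finger_force: 30.0
```

jog_arm(plan=[0,0,0.02,0,0,0,0,0,0.06,0,0,0,0,0,0.1,0,0,0,0,0,0.14,0,0,0,0,0,0.18,0,0,0,0,0,0.22,0,0,0,0,0,0.26,0,0,0,0,0,0.29,0,0,0,0,0,0.29,0,0,0,0,0,0.29,0,0,0])

```text
clock: 14.0
eef_pos: [446.5, 251.6, 260.5]
eef_rot: [-3.141, 0.001, -0.157]
wrist_force: [-0.0, -0.1, -1.7]
finger_gap: 17.8
finger_force: 30.0
```

```bash
python3 - <<'E'
from h import *
s=manip.read_state(); print(s["eef_pos"],s["finger_gap"],s["finger_force"])
R0=R.from_euler('xyz',s["eef_rot"]).as_matrix()
eye=np.array([613.1,-142.6,264])+75*t
P=eye-Rt@np.array([45,0,-43]); print("shift",(P-s["eef_pos"]).round(1),R.from_matrix(Rt@R0.T).as_rotvec(degrees=True).round(2))
E
```

```text
[446.48063149 251.63499941 260.5089401 ] 17.779473057884672 29.99054253101349
shift [ 111.7 -400.1    3.9] [ -0.92 -35.13  14.57]
```

jog_arm(plan=[0,-0.03,0.02,0,0,0,0,-0.06,0.03,0,0,0,0,-0.1,0.03,-0.1,-5,2,0,-0.14,0.03,-0.26,-10,4.15,0,-0.18,0.03,-0.39,-15,6.2,0,-0.22,0.03,-0.52,-20,8.3,0,-0.26,0.03,-0.65,-25,10.4,0,-0.3,0.03,-0.79,-30,12.4,0.02,-0.34,0.02,-0.92,-35.13,14.57,0.05,-0.38,0.01,-0.92,-35.13,14.57,0.08,-0.4,0.004,-0.92,-35.13,14.57,0.1117,-0.4,0.004,-0.92,-35.13,14.57,0.1117,-0.4,0.004,-0.92,-35.13,14.57,0.1117,-0.4,0.004,-0.92,-35.13,14.57,0.1117,-0.4,0.004,-0.92,-35.13,14.57,0.1117,-0.4,0.004,-0.92,-35.13,14.57])

```text
clock: 15.6
eef_pos: [557.6, -148.0, 265.0]
eef_rot: [3.141, -0.611, 0.106]
wrist_force: [0.2, 0.1, -1.7]
finger_gap: 17.7
finger_force: 30.0
```

```bash
python3 - <<'E'
from h import *
s=manip.read_state();print(s["eef_pos"],s["eef_rot"],s["finger_gap"]); c,p,d=snap("wrist","w8")
tip=np.array([613.1,-142.6,264]); R0=R.from_euler('xyz',s["eef_rot"]).as_matrix()
print("pred",s["eef_pos"]+R0@[45,0,-43],"px",proj(c,s["eef_pos"]+R0@[45,0,-43]),"tip px",proj(c,tip))
ys,xs=np.mgrid[100:330,260:390]; uv=np.c_[xs.ravel(),ys.ravel()]; hsv=cv2.cvtColor(p,cv2.COLOR_RGB2HSV)[uv[:,1],uv[:,0]].astype(int)
m=(hsv[:,0]>=6)&(hsv[:,0]<=19)&(hsv[:,1]>200)&(hsv[:,2]>90); uv=uv[m]
P=pts(c,uv,depth=d)-tip; A=np.c_[P@xo,P@yo,P@t]; k=(A[:,2]>60)&(A[:,2]<100)&(abs(A[:,0])<30); A=A[k]; U=uv[k]
print("ring t",np.median(A[:,2]),len(A))
b=A[A[:,0]>-16]; print("outer x max",np.percentile(b[:,0],99.5),"y",np.percentile(b[:,1],.5),np.percentile(b[:,1],99.5))
print("hough",cv2.HoughCircles(cv2.GaussianBlur(cv2.resize(p[:,:,0],None,fx=1,fy=1),(3,3),0)[100:260,240:410],cv2.HOUGH_GRADIENT,1,40,param1=100,param2=15,minRadius=10,maxRadius=40))
# hole: non-orange pixels inside ring
M=np.zeros(p.shape[:2],np.uint8); M[U[:,1],U[:,0]]=255
cn,h=cv2.findContours(M,cv2.RETR_CCOMP,cv2.CHAIN_APPROX_NONE)
for i,q in enumerate(cn):
    if cv2.contourArea(q)>100: print(h[0][i][3]>=0,cv2.contourArea(q),cv2.minEnclosingCircle(q))
np.savez("pics/m8",M=M)
E
```

```text
[ 557.63265388 -148.01623285  264.98897863] [ 3.14138411 -0.61112957  0.10589333] 17.666390380504655
pred [ 569.74539134 -146.71974074  326.02667763] px [320.0169182  182.94440819] tip px [321.24668173 162.59545863]
ring t 80.71220753754083 2883
outer x max 18.978384246345517 y -18.619016859724464 16.807565294635445
hough [[[ 80.5  82.5  31.6]
  [150.5  94.5  13.2]]]
False 3613.0 ((321.7193298339844, 192.54469299316406), 42.579532623291016)
True 877.0 ((322.1503601074219, 182.6124725341797), 17.759878158569336)
```

jog_arm(plan=[0.007,0.001,-0.009,0,0,0,0.018,0.0025,-0.025,0,0,0,0.03,0.004,-0.041,0,0,0,0.0364,0.0048,-0.0524,0,0,0,0.0364,0.0048,-0.0524,0,0,0,0.0364,0.0048,-0.0524,0,0,0,0.0364,0.0048,-0.0524,0,0,0])

```text
clock: 16.35
eef_pos: [594.7, -143.7, 213.3]
eef_rot: [3.141, -0.612, 0.106]
wrist_force: [0.7, -0.1, 0.2]
finger_gap: 17.9
finger_force: 30.0
```

```bash
python3 - <<'E'
from h import *
s=manip.read_state();print(s["eef_pos"],s["wrist_force"]); c,p,d=snap("wrist","w9")
tip=np.array([613.1,-142.6,264]); R0=R.from_euler('xyz',s["eef_rot"]).as_matrix(); e=s["eef_pos"]+R0@[45,0,-43]
print("eye px",proj(c,e),"tip px",proj(c,tip),"root",proj(c,tip-60*t))
cv2.imwrite("pics/w9b.png",cv2.convertScaleAbs(cv2.resize(p[100:240,240:400],None,fx=4,fy=4,interpolation=cv2.INTER_CUBIC)[:,:,::-1],alpha=1.4))
E
```

```text
[ 594.65485889 -143.69432172  213.34453282] [ 0.65317946 -0.06525174  0.16991502]
eye px [320.02450282 182.94532916] tip px [321.55657455 179.85451104] root [321.69788407 164.40515927]
```

View pics/w9b.png

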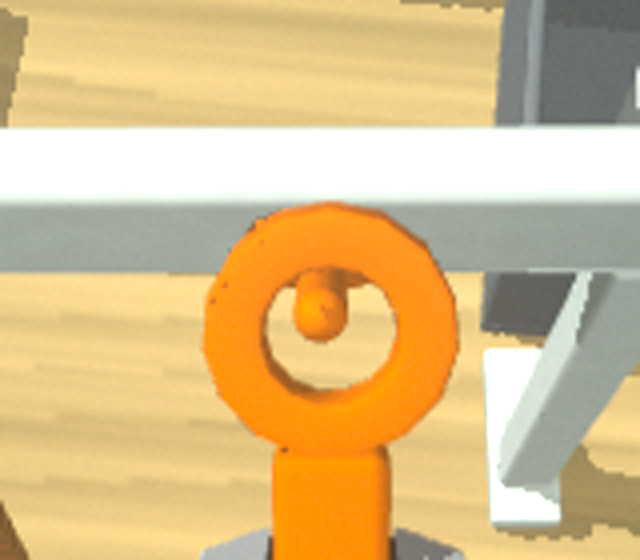

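The last view shows the orange peg tip at crop (320,313) inside the hole centred at (330,332). I'll correct by +1.5 mm in y and +0.8 mm up-rail, then thread.

jog_arm(plan=[0.0005,0.0015,0.0005,0,0,0,0.0005,0.0015,0.0005,0,0,0,0.006,0.0022,-0.008,0,0,0,0.012,0.003,-0.016,0,0,0,0.0175,0.0035,-0.024,0,0,0,0.0175,0.0035,-0.024,0,0,0])

```text
clock: 17.0
eef_pos: [612.2, -139.6, 186.4]
eef_rot: [-3.14, -0.609, 0.105]
wrist_force: [0.8, 0.7, -0.4]
finger_gap: 17.6
finger_force: 30.0
```

jog_arm(plan=[0.004,0.0004,-0.006,0,0,0,0.008,0.0008,-0.0115,0,0,0,0.008,0.0008,-0.0115,0,0,0,0.008,0.0008,-0.0115,0,0,0])

```text
clock: 17.4
eef_pos: [620.2, -139.2, 176.8]
eef_rot: [-3.141, -0.611, 0.106]
wrist_force: [0.8, 0.9, -1.6]
finger_gap: 18.1
finger_force: 30.0
```

```bash
python3 - <<'E'
from h import *
s=manip.read_state();print(s["eef_pos"],s["wrist_force"],s["finger_gap"]); c,p,d=snap("wrist","w10")
# depth map inside the hole: should show peg part closer than ring plane
tip=np.array([613,-141.5,264]);root=tip-60*t
u0,v0=322,182
for v in range(v0-14,v0+16,4):
    print(v,[int(round((pts(c,(u,v),depth=d)[0]-root)@t)) for u in range(u0-16,u0+18,4)])
E
```

```text
[ 620.17414299 -139.15793643  176.84337013] [ 0.80149374  0.87384343 -1.55454449] 18.0536681247493
168 [32, 32, 30, 9, 10, 9, 31, 32, 33]
172 [33, 5, 4, 6, 12, 8, 4, 6, 32]
176 [31, 0, -1, 20, 24, 21, -1, -2, 33]
180 [26, -7, -7, 32, 35, 34, -7, -7, -6]
184 [26, -222, -221, 43, 44, 44, -221, -221, -221]
188 [31, -217, -218, 52, 54, 52, 44, -217, 30]
192 [32, 26, 48, 58, 58, 58, 54, 24, 33]
196 [32, 32, 58, 60, 58, 59, 58, 32, 31]
```

The depth map shows the peg rising to 60 mm through the ring, whose face is at 32, so the rattle is threaded. Next is the release.

jog_arm(plan=[0,0,0,0,0,0,0,0,0,0,0,0,0,0,0,0,0,0,0,0,0,0,0,0,0,0,0,0,0,0,0,0,0,0,0,0,0,0,0,0,0,0,0,0,0,0,0,0,0,0,0,0,0,0], claw=0.07)

```text
clock: 18.35
eef_pos: [620.2, -139.2, 176.9]
eef_rot: [-3.141, -0.611, 0.106]
wrist_force: [0.6, -0.2, -0.5]
finger_gap: 69.8
finger_force: 0.0
```

jog_arm(plan=[-0.006,-0.0006,0.0085,0,0,0,-0.018,-0.002,0.026,0,0,0,-0.035,-0.0037,0.05,0,0,0,-0.052,-0.0055,0.075,0,0,0,-0.07,-0.0075,0.1,0,0,0,-0.11,-0.008,0.11,0,0,0,-0.15,-0.008,0.11,0,0,0,-0.15,-0.008,0.11,0,0,0,-0.15,-0.008,0.11,0,0,0,-0.15,-0.008,0.11,0,0,0,-0.15,-0.008,0.11,0,0,0,-0.15,-0.008,0.11,0,0,0])

```text
clock: 19.55
eef_pos: [470.5, -147.0, 286.6]
eef_rot: [-3.141, -0.61, 0.106]
wrist_force: [0.3, -0.1, 1.1]
finger_gap: 70.0
finger_force: 0.0
```

```bash
python3 - <<'E'
from h import *
s=manip.read_state();print(s["clock"],s["eef_pos"],s["wrist_force"])
c,p,d=snap("wrist","w11"); h=cv2.cvtColor(p,cv2.COLOR_RGB2HSV).astype(int)
ys,xs=np.mgrid[0:400:2,0:640:2]; uv=np.c_[xs.ravel(),ys.ravel()]; P=pts(c,uv,depth=d); H=h[uv[:,1],uv[:,0]]
for n,tip in(("brown",[601.3,-33.2,263.8]),("orange",[613,-141.5,264])):
    r=P-(np.array(tip)-60*t); m=(H[:,0]<20)&(H[:,1]>100)&(P[:,2]>70)&(abs(r@yo)<35)&(P[:,0]>540)&(P[:,0]<660)
    print(n,m.sum())
    for z in range(75,270,15):
        k=m&(P[:,2]>=z)&(P[:,2]<z+15)
        if k.sum(): print(z,k.sum(),P[k].mean(0).round(),"y",(r[k]@yo).min().round(),(r[k]@yo).max().round(),"t",(r[k]@t).mean().round())
E
```

```text
19.55 [ 470.54269523 -147.02393455  286.5604774 ] [ 0.32585439 -0.09437876  1.07801111]
brown 568
90 37 [590. -38.  99.] y -23.0 17.0 t -68.0
105 46 [593. -36. 112.] y -22.0 17.0 t -60.0
120 57 [598. -37. 127.] y -22.0 18.0 t -50.0
135 58 [602. -35. 143.] y -22.0 18.0 t -40.0
150 61 [607. -34. 157.] y -21.0 18.0 t -31.0
165 40 [610. -34. 173.] y -11.0 10.0 t -19.0
180 44 [614. -33. 188.] y -11.0 10.0 t -9.0
195 50 [618. -33. 203.] y -11.0 10.0 t 1.0
210 66 [624. -31. 218.] y -16.0 16.0 t 9.0
225 60 [628. -36. 234.] y -17.0 16.0 t 20.0
240 31 [625. -32. 243.] y -7.0 7.0 t 29.0
255 18 [603. -33. 262.] y -3.0 3.0 t 57.0
orange 472
120 30 [ 607. -142.  128.] y -20.0 20.0 t -48.0
135 42 [ 612. -141.  143.] y -25.0 23.0 t -38.0
150 110 [ 620. -141.  158.] y -22.0 20.0 t -30.0
165 23 [ 624. -141.  173.] y -7.0 9.0 t -20.0
180 31 [ 627. -139.  187.] y -9.0 9.0 t -11.0
195 45 [ 631. -140.  204.] y -9.0 9.0 t -0.0
210 75 [ 637. -138.  217.] y -17.0 18.0 t 7.0
225 71 [ 639. -138.  234.] y -17.0 18.0 t 20.0
240 27 [ 642. -137.  242.] y -7.0 9.0 t 25.0
255 18 [ 614. -141.  263.] y -4.0 5.0 t 58.0
```

jog_arm(plan=[0,0,0,0,0,0,0,0,0,0,0,0,0,0,0,0,0,0,0,0,0,0,0,0,0,0,0,0,0,0,0,0,0,0,0,0,0,0,0,0,0,0,0,0,0,0,0,0,0,0,0,0,0,0,0,0,0,0,0,0,0,0,0,0,0,0,0,0,0,0,0,0,0,0,0,0,0,0,0,0,0,0,0,0,0,0,0,0,0,0,0,0,0,0,0,0,0,0,0,0,0,0,0,0,0,0,0,0,0,0,0,0,0,0,0,0,0,0,0,0])

```text
clock: 21.6
eef_pos: [470.2, -147.2, 286.9]
eef_rot: [-3.142, -0.611, 0.106]
wrist_force: [-1.3, -0.1, 0.2]
finger_gap: 69.9
finger_force: 0.0
```

```bash
python3 -c "
from h import *
print(manip.read_state()['clock'],manip.sign_off())"
```

```text
the job is handed in; nothing more can be done
21.6 None
```

The comb hangs on the brown peg and the rattle on the orange peg, both let go with the arm clear; I handed the job in at 21.6 s, the hand-in returned no verdict, and I took no final picture of the bystanders.

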